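# Tip the standing die down and shut the drawer

## Task

The drawer of the tooling rack cannot shut because a steel hemming die segment stands on end in it, taller than the opening. With the drawer left open, push the die over sideways with your fingertips so that it lies flat across the drawer, its top falling toward the middle; then push the drawer fully shut. Do not pick anything up, leave the bronze bushing in the drawer standing, and leave the things on the counter where they are.

Things in the scene. Friction and masses are not known exactly. Their poses are not given: they have to be found in the camera images.
- drawer (a joint): Slide of the rack's drawer, in m: 0 = fully shut, 0.18 = its end stop; starts 0.150 to 0.175 open. Shutting moves it away from the robot. It stays where it is left; sliding it takes about 3 N.
- drawer_floor (a point): Centre of the top of the drawer's floor, 16 mm above the counter; moves with the drawer. x points into the rack (shutting direction), y left along the drawer, z up. Inside: 320 wide (y), x from -110 to +102. Side walls 10 thick end 39 above this floor; front panel 15 thick, 376 wide, ends 62 above it. The rack opening is 66 high above it.
- drawer_pull (a point): Middle of the robot-facing side of the cast aluminium bar pull on the drawer front, 50 mm above the counter; moves with the drawer. The bar runs 130 mm along the drawer's width, is 12 mm deep and 16 mm high, and stands 23 mm clear of the front panel. Its face looks along -x of drawer_floor.
- die: Steel hemming die segment, 0.5 to 0.9 kg, on end in the drawer, 100 to 120 mm left or right of its middle. Origin: centre of lower end; z up along its 90 length. Block 30 (x) by 28 (y): slot 6 wide at +x, 12-thick tang to x = -27 at the back. x, y within 0.25 rad of the drawer's. Pushed on a y face near the top with 1 to 3 N it tips without sliding, and falls by itself past 17 degrees.
- die_center (a point): Middle of the die's block, 45 mm from either end; 45 mm above the drawer floor when it stands, 14 mm when it lies on a flat side.
- bushing: Bronze bushing (ring, 32 outer diameter, 20 bore, 30 high) standing in the drawer near the side opposite the die. Origin: centre of its underside. To be left standing.
- bushing_b: An equal bronze bushing standing on the counter beside the drawer; bystander. Origin: centre of its underside.
- radius_tip: Steel radius tip, 60 (x) by 22 (y) by 25 high, round on top, lying on the counter beside the drawer; bystander. Origin: centre of its underside.
- guard: Blue plastic die guard, a channel 120 (x) by 44 (y) by 34 high lying open side down on the counter beside the drawer; bystander. Origin: centre of its underside.
- rack_front (a point): Middle of the top front edge of the fixed grey rack base, 104 mm above the counter; same axes as drawer_floor. The rack reaches 240 back from here (+x) and 190 to either side (y), with a solid cover; punches lying on the cover, 100 mm or more behind this edge, reach 138 above the counter. The inner side of the drawer front meets this plane when shut.
Things that resemble listed ones, but are neither listed nor needed, are in the scene too. What is shaped like the bushing but green is not meant. Leave any orange look-alike of the die alone.

How it is judged:
On the way, in this order (a step that is already met when the one before it is completed fails the run):
1. the die lies flat across the drawer, the drawer still open (angle between die's own z axis and vertical between 1.45 and 1.69 rad and z of die_center in the frame of drawer_floor between 0.005 and 0.024 m and x of die_center in the frame of drawer_floor between -0.11 and 0.11 m and y of die_center in the frame of drawer_floor between -0.16 and 0.16 m and angle between the z axis of die and the y axis of drawer_floor, either way round below 0.7 rad and linear speed of die below 0.03 m/s and value of joint drawer above 0.125 m), for 0.2 s.
2. the drawer is fully shut (value of joint drawer below 0.007 m), for 0.2 s.
At the end, for the whole second after the job is handed in: The drawer is shut to within 7 mm; the die lies flat on the drawer floor (its length within 7 degrees of level and within 40 degrees of straight across the drawer), at rest; the bushing in the drawer still stands on the floor (angle between die's own z axis and vertical between 1.45 and 1.69 rad and z of die_center in the frame of drawer_floor between 0.005 and 0.024 m and x of die_center in the frame of drawer_floor between -0.11 and 0.11 m and y of die_center in the frame of drawer_floor between -0.16 and 0.16 m and angle between the z axis of die and the y axis of drawer_floor, either way round below 0.7 rad and linear speed of die below 0.03 m/s and angle between bushing's own z axis and vertical below 0.2 rad and z of bushing in the frame of drawer_floor between -0.006 and 0.01 m and x of bushing in the frame of drawer_floor between -0.11 and 0.11 m and y of bushing in the frame of drawer_floor between -0.16 and 0.16 m and value of joint drawer below 0.007 m); the robot touches nothing.
It fails at once if the die is lifted (its middle more than 60 mm above the drawer floor) (z of die_center in the frame of drawer_floor above 0.06 m).
It fails at once if the bushing in the drawer is tipped or lifted (angle between bushing's own z axis and vertical above 0.35 rad or z of bushing in the frame of drawer_floor above 0.015 m).
It fails at once if a thing on the counter is moved more than 25 mm (distance of any of bushing_b, radius_tip, guard from where it was at the start of the episode above 0.025 m).
It also fails if it takes over 48 s, if anything falls off the work surface, if the arm or the gripper's body presses on something with over 40 N, if the wrist force passes 120 N, or if a joint passes its speed limit or range.

## Robot

A 6-joint arm with a two-finger parallel gripper is mounted at the origin on the work surface. World frame = base frame: x ahead of the robot, y to its left, z up, the work surface at z = 0. Lengths are in m, angles in rad, forces in N, time in s.
With the tool pointing down it reaches from about 0.375 to 0.925 m from the base axis. Payload 5.7 kg.
Tool frame: the origin (TCP) lies at the very end of the fingers, on their centre line; the grasp point (between the pads) lies 19 mm behind it; z points along the fingers, y is the line along which they close (so a half turn about z gives the same grasp; the last joint's range is limited). The gripper opens to 85 mm and grips with 20 to 120 N. Pads are 22 mm wide; open, the fingers measure 114 mm over their backs; the gripper's body (76 mm by 85 mm) begins 54 mm behind the grasp point. The pads swing forward as they close: fully open they stand 13 mm farther back than shut.
Start: joints at [0.997, 0.359, 1.51, -0, 1.272, -0.115], TCP at [0.266, 0.538, 0.231] pointing down, gripper open.
Joint ranges: [-2.97, 2.97], [-1.01, 2.36], [0.21, 2.38], [-0.96, 4.11], [0.2, 2.71], [-2.98, 2.98]. Speed limits (rad/s): [2.39, 2.39, 3.14, 3.14, 3.14, 3.14].

## Interface

Orientations are given as [roll, pitch, yaw] about the fixed x, y, z axes, in that order (R = Rz(yaw) Ry(pitch) Rx(roll)).
In Python, from bench import monitor, imaging, bot, spot_in, mark_of gives the robot as it stands.
- The arm moves only by the shell command python3 -m inch 'ROWS' [OPENING] [FORCE]. ROWS is JSON, a list of rows, each a list of 2 entries, a list of its own where there are three numbers: the shift along the tool's x, y, z in units of 0.4 m (1.0 is 0.4 m), then the turn, a rotation vector about the tool's x, y, z in units of pi/2 rad (1.0 is pi/2 rad). In form: [[[tx, ty, tz], [ax, ay, az]], ...]. A call has exactly 8 rows; each row is the pose to reach, as a shift and turn from the pose commanded when the call began, along the tool's axes at that moment; what a row does not reach only later rows make up. A row lasts 1/12 s, in which the tool goes at most 41.7 mm and 7.16 degrees, less where a joint would pass 70% of its speed; a pose out of reach is approached as far as the arm can. A call with a number of a shift or a turn outside -1 to 1 is refused whole. A call with a gripper value outside its range is refused whole. OPENING is the gripper's target within -1 to 1 (fully open at 1, half-way at 0, shut at -1), set as the call begins (- or left out, the last holds). The fingers move at their own pace and stop on an object; FORCE is the grip in N (left out, the last holds). Time passes only in rows, so rows that repeat a pose let the fingers close, or fill a call up. It gives the time, the measured TCP pose, the force, the opening and the grip force at its end, in the units of the state.
- monitor.sense(): the state, without advancing time (a new reading comes with each control period).
- imaging.camera(name): name is "scene" or "top" or "wrist"; returns a dict with "img" (420x560x3 uint8, blue, green, red), "K" (3x3 intrinsics, pixels), "rvec" (rotation vector, rad) and "tvec" (3), from world to camera coordinates, as OpenCV has them. Camera axes: x right, y down, z forward; pixel columns grow to the right and rows downward; lengths in m; the calibration is good to about 2 mm. A picture is of the moment at which its call begins. There is no depth.
- bot.job_done(): hands the job in; it is judged then, once.
Trained networks look in a picture, given as the dict that the camera call returned (one of the last four; its "shot" number tells which), for a name from the list of things; names that differ only in an ending like _2 or _b are one class to them, and where a whole thing is asked for, a point or a joint stands for the part that bears it (a point fixed in the world has none). Each returns a list of dicts, best first, with "p" (0 to 1); they miss things now and then, are a little off and sometimes report something else, mostly with a low value. They report only what shows in the picture. A call takes as long as a camera call. They do not tell look-alikes from the thing itself.
- spot_in(picture, name): "at" ([x, y, z] in m, in world coordinates, good to about 4 mm: the middle of the surface that is visible of it).
- mark_of(picture, name): "at" ([x, y, z] in m, in world coordinates, good to about 4 mm: a listed point, or the origin of a listed thing).
The state is a dict: "time": time; "joints": joint angles; "qd": joint speeds; "joint_torque": joint torques, N m; "tool_pos": TCP position; "eef_rot": TCP orientation; "ft_force": force on the tool from outside, world axes, zero at the start; "torque": the same for the moment, N m; "grip_width": opening from 0.0 (shut) to 1.0 (fully open); "grip_force": force on a finger pad.
Only numpy, scipy, OpenCV 4.12 (cv2) and the standard library are available. Lean on these libraries where they do the work, as an engineer would, in place of code of your own. Each camera call takes 0.05 s, during which the arm holds its last target. There are 200 camera calls.

## Working session

There is one attempt and no reset: what is moved stays moved. The work goes in short steps, Python scripts to look and compute and a shell command to move; the robot and the scene stay as the last step left them, time stands still between calls to the robot, and variables do not carry over. Pictures are saved under pics/ and viewed, at most 10 in all, crops included, and the job is handed in when it is done.

```bash
mkdir -p pics; ls; python3 - <<'E'
from bench import monitor, imaging, bot, spot_in, mark_of
import cv2
s=monitor.sense(); print(s['time'],s['tool_pos'],s['eef_rot'],s['grip_width'],s['ft_force'])
for c in ("scene","top"):
    p=imaging.camera(c); cv2.imwrite(f"pics/a_{c}.png",p["img"])
    for n in ("drawer_floor","drawer_pull","die","die_center","bushing","rack_front","guard","radius_tip"):
        print(c,n,[(d["p"],[round(float(v),3) for v in d["at"]]) for d in mark_of(p,n)][:4])
E
```

```text
pics
0.0 [0.26535956 0.53740592 0.23045808] [-3.13982595e+00 -1.88264876e-04  2.68281927e+00] 0.9991001712754856 [ 1.50616839 -0.10441512  0.52850308]
scene drawer_floor [(0.68, [0.617, -0.023, 0.014])]
scene drawer_pull [(0.95, [0.458, 0.019, 0.054])]
scene die [(0.94, [0.398, 0.163, -0.002]), (0.8, [0.62, 0.088, 0.018])]
scene die_center [(0.97, [0.614, 0.088, 0.062]), (0.57, [0.397, 0.164, 0.048])]
scene bushing [(0.65, [0.619, 0.085, 0.062]), (0.53, [0.581, -0.119, 0.013]), (0.46, [0.555, 0.277, 0.001]), (0.39, [0.41, -0.186, -0.001])]
scene rack_front [(0.81, [0.664, -0.031, 0.103]), (0.67, [0.723, 0.233, -0.001])]
scene guard [(0.72, [0.525, -0.282, 0.001])]
scene radius_tip [(0.66, [0.726, 0.232, -0.001])]
top drawer_floor [(0.74, [0.614, -0.018, 0.016]), (0.54, [0.667, -0.029, 0.104])]
top drawer_pull [(0.91, [0.464, 0.017, 0.044]), (0.3, [0.722, 0.234, -0.003])]
top die [(0.88, [0.393, 0.163, -0.003]), (0.81, [0.621, 0.088, 0.018])]
top die_center [(0.8, [0.617, 0.09, 0.056]), (0.69, [0.398, 0.163, 0.046])]
top bushing [(0.7, [0.412, -0.189, -0.005]), (0.52, [0.558, 0.281, 0.005]), (0.47, [0.584, -0.12, 0.015])]
top rack_front []
top guard [(0.71, [0.522, -0.278, -0.002]), (0.26, [0.619, 0.089, 0.059])]
top radius_tip [(0.86, [0.725, 0.233, 0.001])]
```

View pics/a_scene.png

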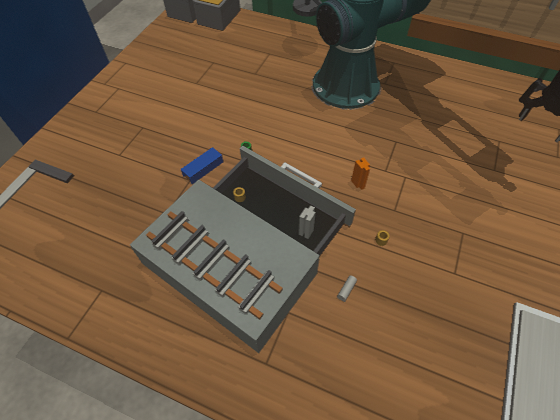

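View pics/a_top.png

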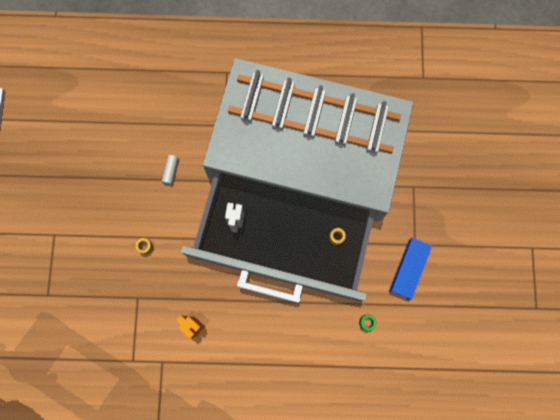

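The scene view shows the steel die standing at the left of the drawer (px 307,221). The bushing is at (239,194), the orange look-alike at (361,173) outside the drawer, and the green ring at (246,146). The top view agrees: die (234,215), bushing (338,236), and the drawer front running from (185,252) to (362,295), so its yaw is about -0.24. Network points fit the given sizes: the pull-to-floor distance is 0.159 against 0.160 expected, and the die is at drawer y +0.106.

I'll move towards the outer side of the die with the fingers shut.

```bash
cat > h.py <<'E'
from bench import monitor, imaging, bot, spot_in, mark_of
import numpy as np, cv2
from scipy.spatial.transform import Rotation as R
YAW=-0.24; F=np.array([.615,-.020,.016]); RD=R.from_euler('z',YAW).as_matrix()
def w(x,y,z): return F*[1,1,0]+RD@[x,y,0]+[0,0,z]   # drawer xy, counter z
def to(p,yaw):
    s=monitor.sense(); r=R.from_euler('xyz',s['eef_rot']); g=R.from_euler('xyz',[np.pi,0,yaw])
    d=r.inv().apply(np.array(p)-s['tool_pos'])/.4
    print('t',s['time'],'pos',s['tool_pos'].round(4),'drawer',(RD.T@(s['tool_pos']-F)).round(4),'yaw',round(s['eef_rot'][2],3),'f',np.round(s['ft_force'],1),'w',s['grip_width'])
    print('goal',np.round(p,3),'shift',d.round(3),'turn',((r.inv()*g).as_rotvec()/(np.pi/2)).round(3))
E
python3 -m inch '[[[-0.05,-0.02,0],[0,0,0.04]],[[-0.14,-0.056,0.01],[0,0,0.1]],[[-0.23,-0.092,0.02],[0,0,0.17]],[[-0.32,-0.128,0.03],[0,0,0.24]],[[-0.41,-0.164,0.04],[0,0,0.31]],[[-0.5,-0.2,0.05],[0,0,0.38]],[[-0.59,-0.236,0.05],[0,0,0.45]],[[-0.65,-0.26,0.05],[0,0,0.5]]]' -1
python3 -c "
from h import *
to(w(-.02,.155,.17),1.331)"
```

```text
time: 1.57
tool_pos: [0.4547, 0.3269, 0.2111]
eef_rot: [3.141, 0.001, 1.891]
ft_force: [0.1, -0.7, 0.3]
grip_width: -0.004
grip_force: 0.0
t 1.5667 pos [0.4547 0.3269 0.2111] drawer [-0.2381  0.2988  0.1951] yaw 1.891 f [ 0.1 -0.7  0.3] w -0.004142655653561768
goal [0.632 0.135 0.17 ] shift [-0.594  0.271  0.104] turn [0.    0.001 0.356]
```

```bash
python3 -m inch '[[[-0.06,0.03,0.01],[0,0,0.05]],[[-0.15,0.07,0.02],[0,0,0.1]],[[-0.24,0.11,0.03],[0,0,0.16]],[[-0.33,0.15,0.04],[0,0,0.22]],[[-0.42,0.19,0.05],[0,0,0.28]],[[-0.51,0.23,0.06],[0,0,0.33]],[[-0.57,0.26,0.08],[0,0,0.356]],[[-0.594,0.271,0.1],[0,0,0.356]]]' -1
python3 - <<'E'
from h import *
to(w(-.02,.155,.085),1.331)
for c in ("wrist","top"):
    p=imaging.camera(c); cv2.imwrite(f"pics/b_{c}.png",p["img"])
    for n in ("die","die_center","drawer_floor"):
        for d in mark_of(p,n)[:2]: print(c,n,d["p"],np.round(d["at"],3),'drawer',(RD.T@(np.array(d["at"])-F)).round(3))
E
```

```text
time: 2.23
tool_pos: [0.6353, 0.1359, 0.1713]
eef_rot: [3.138, 0.0, 1.333]
ft_force: [0.7, -0.0, 0.7]
grip_width: -0.0
grip_force: 0.0
t 2.2333 pos [0.6353 0.1359 0.1713] drawer [-0.0173  0.1563  0.1553] yaw 1.333 f [ 0.7 -0.   0.7] w -0.00016446942355346437
goal [0.632 0.135 0.085] shift [-0.003 -0.007  0.216] turn [0.002 0.    0.002]
wrist die 0.74 [ 0.396  0.162 -0.   ] drawer [-0.256  0.125 -0.016]
wrist die 0.63 [0.617 0.089 0.015] drawer [-0.024  0.106 -0.001]
wrist die_center 0.8 [0.618 0.088 0.065] drawer [-0.023  0.105  0.049]
wrist die_center 0.6 [0.396 0.165 0.045] drawer [-0.257  0.128  0.029]
wrist drawer_floor 0.87 [ 0.615 -0.013  0.02 ] drawer [-0.002  0.006  0.003]
top die 0.55 [0.619 0.09  0.019] drawer [-0.022  0.107  0.003]
top die_center 0.86 [0.617 0.089 0.059] drawer [-0.024  0.106  0.043]
top drawer_floor 0.55 [ 0.613 -0.018  0.017] drawer [-0.002  0.001  0.001]
```

View pics/b_wrist.png

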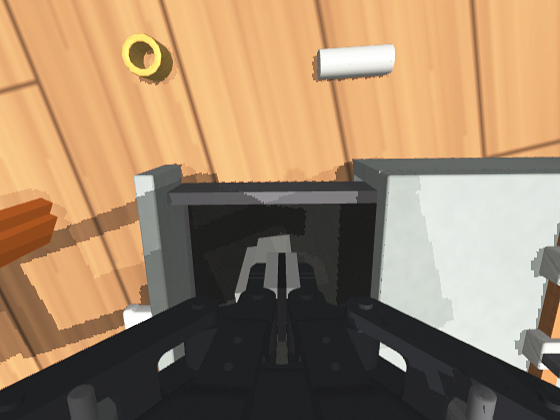

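The wrist view shows the die's +y face at about (270,245-300), square to the drawer side wall at row 200. The fingertips at (282,260) are slightly right of its centre. Next: lower beside the die.

```bash
python3 -m inch '[[[0,-0.005,0.03],[0,0,0]],[[0,-0.015,0.07],[0,0,0]],[[0,-0.015,0.11],[0,0,0]],[[0,-0.015,0.15],[0,0,0]],[[0,-0.015,0.19],[0,0,0]],[[0,-0.015,0.21],[0,0,0]],[[0,-0.015,0.215],[0,0,0]],[[0,-0.015,0.215],[0,0,0]]]' -1
python3 -m inch '[[[-0.015,0,0],[0,0,0]],[[-0.025,0,0],[0,0,0]],[[-0.035,0,0],[0,0,0]],[[-0.045,0,0],[0,0,0]],[[-0.055,0,0],[0,0,0]],[[-0.065,0,0],[0,0,0]],[[-0.07,0,0],[0,0,0]],[[-0.07,0,0],[0,0,0]]]' -1
python3 -c "
from h import *
to(w(-.023,.09,.085),1.331)
for c in ('top','scene'):
    p=imaging.camera(c); cv2.imwrite(f'pics/c_{c}.png',p['img'])
    for d in mark_of(p,'die_center')[:2]: print(c,d['p'],(RD.T@(np.array(d['at'])-F)).round(3))"
```

```text
time: 3.3
tool_pos: [0.6253, 0.1412, 0.0852]
eef_rot: [-3.141, 0.0, 1.339]
ft_force: [0.0, -0.3, -0.1]
grip_width: 0.004
grip_force: 0.0
time: 3.97
tool_pos: [0.6194, 0.113, 0.0854]
eef_rot: [3.142, -0.0, 1.337]
ft_force: [0.2, 1.1, -1.4]
grip_width: -0.005
grip_force: 0.5
t 3.9667 pos [0.6194 0.113  0.0854] drawer [-0.0274  0.1302  0.0694] yaw 1.337 f [ 0.2  1.1 -1.4] w -0.005481029806855698
goal [0.614 0.073 0.085] shift [-0.101  0.01   0.001] turn [ 0.    -0.     0.004]
scene 0.78 [-0.257  0.125  0.03 ]
scene 0.69 [-0.023  0.105  0.048]
```

Contact is starting, with about 1 N at the expected place. I'll push on slowly.

```bash
python3 -m inch '[[[-0.01,0.002,0],[0,0,0]],[[-0.02,0.004,0],[0,0,0]],[[-0.03,0.006,0],[0,0,0]],[[-0.04,0.008,0],[0,0,0]],[[-0.045,0.008,0],[0,0,0]],[[-0.05,0.008,0],[0,0,0]],[[-0.055,0.008,0],[0,0,0]],[[-0.06,0.008,0],[0,0,0]]]' -1
python3 -m inch '[[[-0.005,0,0],[0,0,0]],[[-0.01,0,0],[0,0,0]],[[-0.015,0,0],[0,0,0]],[[-0.02,0,0],[0,0,0]],[[-0.025,0,0],[0,0,0]],[[-0.03,0,0],[0,0,0]],[[-0.03,0,0],[0,0,0]],[[-0.03,0,0],[0,0,0]]]' -1
python3 -c "
from h import *
to(w(-.023,.155,.12),1.331)
p=imaging.camera('scene'); cv2.imwrite('pics/d_scene.png',cv2.resize(p['img'][120:300,180:420],None,fx=3,fy=3))
for n in ('die_center','bushing','drawer_pull'):
  for d in mark_of(p,n)[:3]: print(n,d['p'],(RD.T@(np.array(d['at'])-F)).round(3))"
```

```text
time: 4.83
tool_pos: [0.6168, 0.089, 0.0852]
eef_rot: [-3.141, 0.0, 1.338]
ft_force: [-0.2, 0.2, 0.9]
grip_width: -0.002
grip_force: 0.0
time: 5.5
tool_pos: [0.6142, 0.0775, 0.0853]
eef_rot: [-3.142, 0.0, 1.338]
ft_force: [-0.3, -0.2, -0.1]
grip_width: -0.003
grip_force: 0.0
t 5.5 pos [0.6142 0.0775 0.0853] drawer [-0.024   0.0945  0.0693] yaw 1.338 f [-0.3 -0.2 -0.1] w -0.002960206685341269
goal [0.63  0.136 0.12 ] shift [ 0.151  0.004 -0.087] turn [-0.     0.     0.004]
die_center 0.83 [-0.017  0.043  0.014]
die_center 0.58 [-0.255  0.126  0.031]
bushing 0.68 [-0.13   0.276 -0.017]
bushing 0.54 [-0.007 -0.105 -0.003]
bushing 0.52 [-0.163 -0.211 -0.018]
```

View pics/d_scene.png

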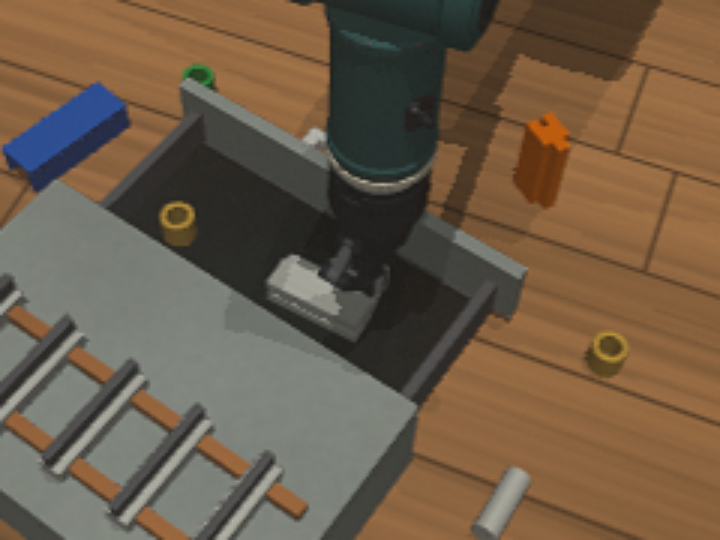

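The die lies flat across the drawer (crop 325,290), centre 14 mm above the floor. The bushing at (178,222) still stands. Next: lift clear and go to the front of the pull.

```bash
python3 -m inch '[[[0,0,-0.04],[0,0,0]],[[0,0,-0.1],[0,0,0]],[[-0.04,-0.06,-0.16],[0,0,0.06]],[[-0.08,-0.13,-0.18],[0,0,0.13]],[[-0.12,-0.2,-0.18],[0,0,0.2]],[[-0.16,-0.27,-0.18],[0,0,0.27]],[[-0.19,-0.34,-0.18],[0,0,0.34]],[[-0.21,-0.4,-0.18],[0,0,0.4]]]' -1
python3 -c "
from h import *
to(w(-.205,0,.12),-.24); print(monitor.sense()['joints'].round(2))
p=imaging.camera('top')
for n in ('die_center','bushing','drawer_pull','die'):
  for d in mark_of(p,n)[:3]: print(n,d['p'],(RD.T@(np.array(d['at'])-F)).round(3))"
```

```text
time: 6.37
tool_pos: [0.4367, 0.0324, 0.1573]
eef_rot: [-3.141, 0.001, 0.704]
ft_force: [-0.3, 0.1, -0.6]
grip_width: 0.003
grip_force: 0.0
t 6.3667 pos [0.4367 0.0324 0.1573] drawer [-0.1857  0.0085  0.1413] yaw 0.704 f [-0.3  0.1 -0.6] w 0.003067268325459682
goal [0.416 0.029 0.12 ] shift [-0.045 -0.027  0.093] turn [0.    0.001 0.601]
[-0.08  0.22  1.94 -0.    0.99  0.78]
die_center 0.55 [-0.015  0.046  0.011]
die_center 0.55 [-0.256  0.123  0.028]
bushing 0.72 [-0.157 -0.214 -0.019]
bushing 0.55 [-0.006 -0.108 -0.001]
die 0.84 [-0.021  0.09   0.015]
die 0.49 [0.052 0.004 0.088]
die 0.43 [-0.258  0.124 -0.02 ]
```

```bash
python3 -m inch '[[[-0.01,-0.005,0],[0,0,0.07]],[[-0.02,-0.01,0],[0,0,0.15]],[[-0.03,-0.02,0],[0,0,0.22]],[[-0.04,-0.025,0],[0,0,0.3]],[[-0.045,-0.027,0],[0,0,0.37]],[[-0.045,-0.027,0.02],[0,0,0.45]],[[-0.045,-0.027,0.05],[0,0,0.52]],[[-0.045,-0.027,0.08],[0,0,0.6]]]' -1
python3 -c "
from h import *
to(w(-.205,0,.045),-.24); print(monitor.sense()['joints'].round(2))
p=imaging.camera('wrist'); cv2.imwrite('pics/e.png',p['img'])
for n in ('drawer_pull','die_center'):
  for d in mark_of(p,n)[:3]: print(n,d['p'],(RD.T@(np.array(d['at'])-F)).round(3))"
```

```text
time: 7.28
tool_pos: [0.4211, 0.0292, 0.1254]
eef_rot: [-3.141, -0.003, -0.236]
ft_force: [-0.0, 0.1, 0.3]
grip_width: 0.001
grip_force: 0.0
t 7.2833 pos [0.4211 0.0292 0.1254] drawer [-0.2     0.0017  0.1094] yaw -0.236 f [-0.   0.1  0.3] w 0.0009616955363362966
goal [0.416 0.029 0.045] shift [-0.013  0.004  0.201] turn [-0.    -0.002  0.003]
[-0.09  0.25  2.01 -0.    0.88  1.71]
drawer_pull 0.66 [-0.16  -0.003  0.032]
```

View pics/e.png

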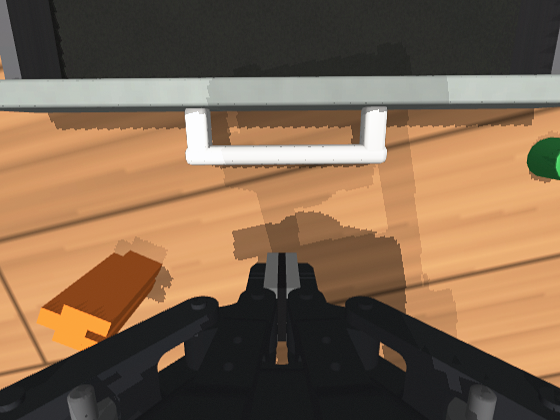

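The fingers at (282,260) stand centred in front of the bar (row 155, cols 187–386). The orange look-alike is off to the left. Next: lower and push the drawer.

```bash
python3 -m inch '[[[0,0,0.03],[0,0,0]],[[0,0,0.08],[0,0,0]],[[0,0,0.13],[0,0,0]],[[0,0,0.17],[0,0,0]],[[0,0,0.195],[0,0,0]],[[0.01,0,0.2],[0,0,0]],[[0.03,0,0.2],[0,0,0]],[[0.05,0,0.2],[0,0,0]]]' -1
python3 -m inch '[[[0.015,0,0],[0,0,0]],[[0.03,0,0],[0,0,0]],[[0.045,0,0],[0,0,0]],[[0.065,0,0],[0,0,0]],[[0.085,0,0],[0,0,0]],[[0.105,0,0],[0,0,0]],[[0.12,0,0],[0,0,0]],[[0.13,0,0],[0,0,0]]]' -1
python3 -c "
from h import *
to(w(-.171+.15,0,.045),-.24)
p=imaging.camera('scene')
for n in ('drawer_pull','die_center','bushing','rack_front'):
  for d in mark_of(p,n)[:3]: print(n,d['p'],(RD.T@(np.array(d['at'])-F)).round(3))"
```

```text
time: 8.1
tool_pos: [0.4398, 0.0244, 0.046]
eef_rot: [-3.141, -0.002, -0.23]
ft_force: [0.8, -0.1, 0.2]
grip_width: -0.001
grip_force: 0.0
time: 8.77
tool_pos: [0.4901, 0.0123, 0.0453]
eef_rot: [-3.142, -0.001, -0.232]
ft_force: [-2.6, 1.4, 1.1]
grip_width: -0.002
grip_force: 1.1
t 8.7667 pos [0.4901 0.0123 0.0453] drawer [-0.129   0.0017  0.0293] yaw -0.232 f [-2.6  1.4  1.1] w -0.002256257643839501
goal [ 0.595 -0.015  0.045] shift [0.27  0.006 0.001] turn [-0.    -0.001  0.005]
drawer_pull 0.69 [-0.121 -0.001  0.039]
die_center 0.85 [0.024 0.042 0.016]
die_center 0.8 [-0.254  0.128  0.03 ]
bushing 0.55 [-0.133  0.276 -0.016]
bushing 0.51 [-0.158 -0.212 -0.017]
rack_front 0.6 [ 0.049 -0.     0.087]
rack_front 0.25 [0.019 0.091 0.018]
```

Pushing with about 3 N, the drawer has moved 40 mm. Roughly 0.118 m is left.

```bash
python3 -m inch '[[[0.03,0,0],[0,0,0]],[[0.06,0,0],[0,0,0]],[[0.09,0,0],[0,0,0]],[[0.12,0,0],[0,0,0]],[[0.15,0,0],[0,0,0]],[[0.18,0,0],[0,0,0]],[[0.21,0,0],[0,0,0]],[[0.23,0,0],[0,0,0]]]' -1
python3 -m inch '[[[0.01,0,0],[0,0,0]],[[0.02,0,0],[0,0,0]],[[0.03,0,0],[0,0,0]],[[0.035,0,0],[0,0,0]],[[0.04,0,0],[0,0,0]],[[0.045,0,0],[0,0,0]],[[0.05,0,0],[0,0,0]],[[0.05,0,0],[0,0,0]]]' -1
python3 -c "
from h import *
to(w(-.011,0,.045),-.24)"
```

```text
time: 9.68
tool_pos: [0.5779, -0.0084, 0.0449]
eef_rot: [3.141, 0.001, -0.232]
ft_force: [-2.2, 1.4, -1.1]
grip_width: 0.005
grip_force: 1.2
time: 10.35
tool_pos: [0.598, -0.0132, 0.0453]
eef_rot: [3.141, -0.001, -0.232]
ft_force: [-1.1, -0.1, 0.5]
grip_width: -0.006
grip_force: 0.5
t 10.35 pos [ 0.598  -0.0132  0.0453] drawer [-0.0181  0.0026  0.0293] yaw -0.232 f [-1.1 -0.1  0.5] w -0.006353030541329359
goal [ 0.604 -0.017  0.045] shift [0.018 0.007 0.001] turn [ 0.    -0.     0.005]
```

```bash
python3 -m inch '[[[0.002,0,0],[0,0,0]],[[0.004,0,0],[0,0,0]],[[0.006,0,0],[0,0,0]],[[0.008,0,0],[0,0,0]],[[0.01,0,0],[0,0,0]],[[0.012,0,0],[0,0,0]],[[0.014,0,0],[0,0,0]],[[0.014,0,0],[0,0,0]]]' -1
python3 -m inch '[[[0.001,0,0],[0,0,0]],[[0.002,0,0],[0,0,0]],[[0.003,0,0],[0,0,0]],[[0.004,0,0],[0,0,0]],[[0.005,0,0],[0,0,0]],[[0.006,0,0],[0,0,0]],[[0.007,0,0],[0,0,0]],[[0.008,0,0],[0,0,0]]]' -1
python3 -c "
from h import *
to(w(-.011,0,.045),-.24)"
```

```text
time: 11.02
tool_pos: [0.6033, -0.0144, 0.0453]
eef_rot: [3.142, -0.001, -0.232]
ft_force: [-2.4, 1.1, 0.5]
grip_width: 0.003
grip_force: 0.9
time: 11.68
tool_pos: [0.6062, -0.0151, 0.0453]
eef_rot: [3.142, -0.0, -0.232]
ft_force: [-2.2, 1.3, -0.6]
grip_width: -0.002
grip_force: 1.3
t 11.6833 pos [ 0.6062 -0.0151  0.0453] drawer [-0.0098  0.0027  0.0293] yaw -0.232 f [-2.2  1.3 -0.6] w -0.0018424136305503199
goal [ 0.604 -0.017  0.045] shift [-0.003  0.007  0.001] turn [ 0.    -0.     0.005]
```

Still only about 3 N, so the end stop isn't reached yet. I'll creep until the force rises.

```bash
for i in 1 2; do python3 -m inch '[[[0.0015,0,0],[0,0,0]],[[0.003,0,0],[0,0,0]],[[0.0045,0,0],[0,0,0]],[[0.006,0,0],[0,0,0]],[[0.0075,0,0],[0,0,0]],[[0.009,0,0],[0,0,0]],[[0.01,0,0],[0,0,0]],[[0.01,0,0],[0,0,0]]]' -1 | grep -E 'pos|ft'; done
```

```text
tool_pos: [0.6082, -0.0156, 0.0451]
ft_force: [-6.0, 1.9, 4.6]
tool_pos: [0.6082, -0.0157, 0.0446]
ft_force: [-14.3, 4.0, 10.9]
```

The position has stalled and the force climbed to 14 N, so the drawer is at its stop. Now back off, lift, and check.

```bash
python3 -m inch '[[[-0.01,0,0],[0,0,0]],[[-0.03,0,0],[0,0,0]],[[-0.06,0,0],[0,0,0]],[[-0.1,0,0],[0,0,0]],[[-0.15,0,0],[0,0,0]],[[-0.2,0,-0.05],[0,0,0]],[[-0.25,0,-0.12],[0,0,0]],[[-0.28,0,-0.2],[0,0,0]]]' -1
python3 -m inch '[[[-0.03,0,-0.08],[0,0,0]],[[-0.05,0,-0.16],[0,0,0]],[[-0.05,0,-0.24],[0,0,0]],[[-0.05,0,-0.3],[0,0,0]],[[-0.05,0,-0.3],[0,0,0]],[[-0.05,0,-0.3],[0,0,0]],[[-0.05,0,-0.3],[0,0,0]],[[-0.05,0,-0.3],[0,0,0]]]' -1
python3 -c "
from h import *
p=imaging.camera('top'); cv2.imwrite('pics/f.png',p['img'])
for n in ('drawer_pull','rack_front','guard','radius_tip','bushing'):
  for d in mark_of(p,n)[:3]: print(n,d['p'],np.round(d['at'],3),(RD.T@(np.array(d['at'])-F)).round(3))"
```

```text
time: 13.68
tool_pos: [0.502, 0.0091, 0.1248]
eef_rot: [3.141, 0.003, -0.232]
ft_force: [0.7, -0.4, 0.5]
grip_width: -0.001
grip_force: 0.0
time: 14.35
tool_pos: [0.4848, 0.0134, 0.2441]
eef_rot: [3.141, 0.002, -0.232]
ft_force: [0.7, 0.7, 0.4]
grip_width: 0.002
grip_force: 0.0
drawer_pull 0.87 [ 0.618 -0.02   0.047] [0.003 0.001 0.031]
rack_front 0.6 [ 0.668 -0.026  0.104] [0.053 0.007 0.088]
guard 0.82 [ 0.524 -0.277 -0.001] [-0.027 -0.271 -0.017]
guard 0.66 [ 0.722  0.234 -0.   ] [ 0.044  0.272 -0.016]
radius_tip 0.7 [0.72  0.232 0.001] [ 0.042  0.27  -0.015]
bushing 0.69 [ 0.412 -0.19  -0.004] [-0.157 -0.213 -0.02 ]
bushing 0.45 [0.561 0.278 0.003] [-0.124  0.277 -0.013]
```

View pics/f.png

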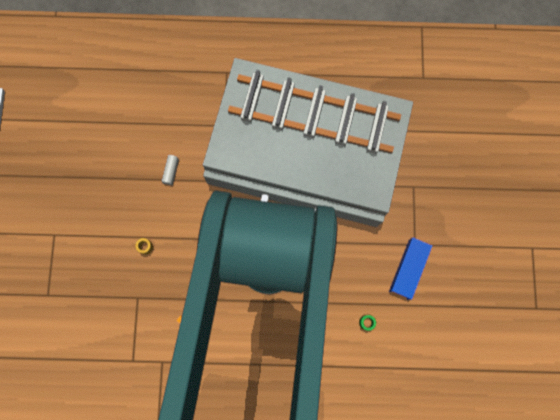

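The drawer front is flush with the rack (edge from 205,180 to 385,225). The pull is 50 mm from the rack front, as it should be when shut. Bystanders at (144,246), (170,170) and (410,268) have not moved.

```bash
python3 -c "
from bench import bot
print(bot.job_done())"
```

```text
the job is handed in; nothing more can be done
None
```

I tipped the die flat across the drawer and pushed the drawer shut to its stop. When last seen, before the drawer closed, the die lay flat and the bushing was standing; the counter items had not moved. The job is handed in, but no verdict came back.

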